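# Clear the catch tray, then hold the rivet bin's gate open at 60 degrees

## Task

Move the two finished brass riveter jaws out of the grey catch tray into the green tote (not the wooden scrap box) while the rivet bin's gate is still shut. Then swing the sprung gate open by its red post to 60 degrees, where it stands over the yellow line on the tray floor, and finish with the gripper still holding it there, because the gate springs shut if let go. Leave the hammer, funnel, collar, oil can and scrap box where they are.

Things in the scene. Friction and masses are not known exactly. Their poses are not given: they have to be found in the camera images.
- jaw_a: a brass squeeze-riveter jaw lying flat in the catch tray, about 0.2 kg: a bar 22 mm wide (y), 20 mm high, 86 mm long overall (x -43 to +43). Its +x end (from x = 29 mm) is a nose block 34 mm high, its -x end a rounded eye 17 mm high. Origin: under the middle of the bar, on its underside; x along the bar, z up. Grip across the 22 mm at the origin. 
- jaw_b: the second brass jaw, the same as jaw_a in shape, size, mass and axes, also lying flat in the catch tray. 
- tote: green open-topped steel tote, 200 (x) by 170 (y) by 70 mm high outside, walls and floor 4 mm thick, 1.6 kg, standing loose to the left or the right of the station. Origin: centre of its underside, z up. The jaws go in here.
- station: the fixed station. Origin: on the table, under the plane of the shut gate, midway across; x points away from the robot into the bin, y to the left, z up. Cast-iron ledge 320 mm wide, 42 mm high, x 12 to 202 mm; on it a rivet bin 166 mm wide with walls up to z = 142 mm, its open front closed by the gate; before it the catch tray.
- tray (a point): centre of the grey catch tray's floor (top of the floor, 4 mm above the table), at x = -107, y = 0 mm in the station's frame, same axes. The tray is part of the station: 210 (x) by 300 (y) mm, walls 30 mm high, 4 mm thick. A yellow line on its floor lies straight under the gate when that stands at 60 degrees.
- gate (a joint): angle of the gate about its upright hinge, rad: 0 shut, growing as its free edge swings out towards -x of the station (clockwise from above), up to 1.8. A spring always drives it shut: the pull needed at the red post is about 3 N shut, 6 N at 60 degrees (1.047 rad). The hinge axis is vertical, at x = 0, y = 70 mm in the station's frame.
- leaf: the swinging gate: steel plate 4 mm thick, 140 mm wide, from z = 49 to 143 mm above the table (it clears the tray). Origin: on the hinge axis, 46 mm above the table; -y points along the plate to the free edge, z up; turns with the gate. A red round post, 18 mm in diameter, stands upright on its top, 120 mm from the hinge, z = 145 to 200 mm; it can turn in the fingers.
- grip_post (a point): the point to grip on the axis of the red post, 182 mm above the table, 120 mm from the hinge axis. Shut, it is at x = 0, y = -50 mm in the station's frame; at 60 degrees at x = -104, y = 10 mm.
- scrap_box: bystander: wooden open box, 200 by 170 by 70 mm high, on the other side of the station from the tote. Origin: centre of its underside.
- collar: bystander: pale aluminium drill-stop collar, 42 mm across, 22 mm high, on the ledge to the right of the bin. Origin: centre of its underside.
- hammer: bystander: ball-peen hammer with rusty head and wooden handle, 280 mm long, lying on the table at the far left. Origin: under its middle.
- funnel: bystander: blue enamel funnel standing mouth down, 110 mm across and 120 mm high, at the far right. Origin: centre of its underside.
- oil_can: bystander: copper-coloured round oil can with a white cap, 60 mm across and 110 mm high, at the far right. Origin: centre of its underside.
There are look-alikes about, which are no part of the job. Leave any purple or turquoise look-alike of the jaw_a alone.

How it is judged:
By the outcome, as a careful person would: the job done as asked, in the order asked, and still so for the second after the job is handed in, while the arm keeps its last pose, push and grip.
It also fails if it takes over 72 s, if anything falls off the work surface, if the arm or the gripper's body presses on something with over 40 N, if the wrist force passes 120 N, or if a joint passes its speed limit or range.

## Robot

A 7-joint arm with a two-finger parallel gripper is mounted at the origin on the work surface. World frame = base frame: x ahead of the robot, y to its left, z up, the work surface at z = 0. Lengths are in mm, angles in rad, forces in N, time in s.
With the tool pointing down it reaches from about 400 to 875 mm from the base axis. Payload 4.4 kg.
Tool frame: the origin (TCP) lies midway between the tips of the shut fingers; the grasp point (between the pads) lies ctrl.grip_depth behind it (ctrl.grip_depth is the distance from the TCP to the grasp point, in mm); z points along the fingers, y is the line along which they close (so a half turn about z gives the same grasp; the last joint's range is limited). The gripper opens to 85 mm and grips with 20 to 120 N. Pads are 22 mm wide; open, the fingers measure 114 mm over their backs; the gripper's body (76 mm by 85 mm) begins 54 mm behind the grasp point. The pads swing forward as they close: fully open they stand 13 mm farther back than shut.
Start: joints at [1.103, 0.628, 0.038, 1.517, -0.027, 0.996, -0.02], TCP at [254.228, -598.236, 201.113] pointing down, gripper open.
Joint ranges: [-3.06, 3.06], [-0.37, 2.12], [-1.25, 1.32], [0.18, 2.47], [-1.1, 4.24], [0.23, 1.98], [-2.94, 2.94]. Speed limits (rad/s): [2.57, 2.57, 3.14, 3.14, 3.14, 3.14, 3.14].

## Interface

Orientations are given as [roll, pitch, yaw] about the fixed x, y, z axes, in that order (R = Rz(yaw) Ry(pitch) Rx(roll)).
In Python, from cell import ctrl gives the robot as it stands.
- The arm moves only by the tool carry_out, never from a script. Its argument "deltas" is one flat list of numbers, 7 for each row, row after row: the turn, a rotation vector about the tool's x, y, z in degrees, then the shift along the tool's x, y, z in m, then the closure, from -1 (fully open) to 1 (shut). In form: [wx, wy, wz, dx, dy, dz, claw, wx, wy, wz, dx, dy, dz, claw, ...]. A call has 1 to 12 rows; each row shifts and turns the commanded pose from where the row before left it, along the tool's axes as they then stand; what a row does not reach is not made up. A row lasts 1/8 s, in which the tool goes at most 62.5 mm and 10.7 degrees, less where a joint would pass 70% of its speed; a pose out of reach is approached as far as the arm can. A call with a gripper value outside its range is refused whole. The fingers move at their own pace and stop on an object; the grip force is fixed at half the most. Time passes only in rows, so rows that do not move let the fingers close. It gives the time, the measured TCP pose, the force, the opening and the grip force at its end, in the units of the state.
- ctrl.read_state(): the state, without advancing time (a new reading comes with each control period).
- ctrl.get_image(name): name is "side" or "top" or "wrist"; returns the picture (420x560x3 uint8, red, green, blue); there is no depth.
- ctrl.calibration(name): a dict with "mtx" (3x3 intrinsics, pixels), "R" (3x3) and "t" (3): a world point X has camera coordinates R X + t. Camera axes: x right, y down, z forward; pixel columns grow to the right and rows downward; lengths in mm; the calibration is good to about 2 mm. The wrist camera is an equidistant fisheye: a pixel r from the principal point sees the ray r / f radians off the axis. A picture is of the moment at which its call begins: read the wrist's pose just before it. calibration takes no time and is no camera call; for the wrist camera it gives the pose at the moment of the call.
- ctrl.finish_job(): hands the job in; it is judged then, once.
The state is a dict: "clock": time; "qpos": joint angles; "qd": joint speeds; "tau": joint torques, N m; "eef_pos": TCP position; "tool_rot": TCP orientation; "force": force on the tool from outside, world axes, zero at the start; "torque": the same for the moment, N m; "width": finger opening in mm; "gripper_force": force on a finger pad.
Only numpy, scipy, OpenCV 4.12 (cv2) and the standard library are available. Lean on these libraries where they do the work, as an engineer would, in place of code of your own. Each camera call takes 0.05 s, during which the arm holds its last target. There are 200 camera calls.

## Working session

There is one attempt and no reset: what is moved stays moved. The work goes in short steps, Python scripts to look and compute and a tool call to move; the robot and the scene stay as the last step left them, time stands still between calls to the robot, and variables do not carry over. Pictures are saved under pics/ and viewed, at most 10 in all, crops included, and the job is handed in when it is done.

Besides the shell and the picture viewer there is one more tool, called after "Call:" by a JSON object that holds its "name" and its "arguments", one argument or row to a line. carry_out: Moves the arm, as the interface text tells. Its arguments: {"type":"object","properties":{"deltas":{"type":"array"}},"required":["deltas"]}

```bash
ls; mkdir -p pics; python3 - <<'E'
from cell import ctrl
import cv2,numpy as np
s=ctrl.read_state();print(s, ctrl.grip_depth)
for n in("side","top"):
    im=ctrl.get_image(n);cv2.imwrite(f"pics/{n}0.png",im[:,:,::-1])
    c=ctrl.calibration(n);print(n,c, -c["R"].T@c["t"])
E
```

```text
pics
{'clock': 0.0, 'qpos': array([ 1.10321589,  0.629321  ,  0.03845433,  1.51835006, -0.02698787,
        0.99630821, -0.01997686]), 'qd': array([ 7.82298502e-04,  2.91003051e-04, -8.24054602e-04,  6.17967774e-04,
       -3.32090083e-05,  4.14103858e-04,  5.92983222e-04]), 'tau': array([-8.98243161e-05, -5.63404262e+01,  1.22634597e+00, -1.93449068e+01,
        1.10638066e-02,  1.05835733e-02,  3.43436080e-07]), 'eef_pos': array([ 253.94059314, -597.61239822,  200.21139899]), 'tool_rot': array([-3.13972483e+00,  4.04630240e-05,  4.01800611e-01]), 'force': array([ 0.62144511, -0.28764145,  0.05181026]), 'torque': array([-0.00921065,  0.00992158,  0.01525818]), 'gripper_force': 0.0, 'width': 85.08322126170174} 18.700000000000003
side {'mtx': array([[476.63618373,   0.        , 274.64072331],
       [  0.        , 476.63618373, 210.23909985],
       [  0.        ,   0.        ,   1.        ]]), 'R': array([[-0.85581714, -0.51706639,  0.01481142],
       [-0.41229217,  0.66454929, -0.62320896],
       [ 0.31239749, -0.53945954, -0.78191509]]), 't': array([ 461.83589766,  309.34942648, 1338.41427102])} [ 104.67216699  755.24222706 1232.47520901]
top {'mtx': array([[380.68134665,   0.        , 288.24012011],
       [  0.        , 380.68134665, 207.2955158 ],
       [  0.        ,   0.        ,   1.        ]]), 'R': array([[ 0.00615877, -0.99997991, -0.00149708],
       [-0.99532038, -0.00598569, -0.09644439],
       [ 0.09643349,  0.00208406, -0.99533725]]), 't': array([  -6.25145814,  556.95422998, 1024.491007  ])} [ 455.59115488   -5.05267613 1073.41981   ]
```

View pics/top0.png

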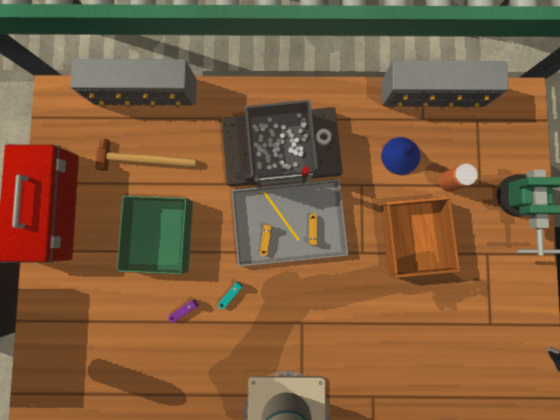

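View pics/side0.png

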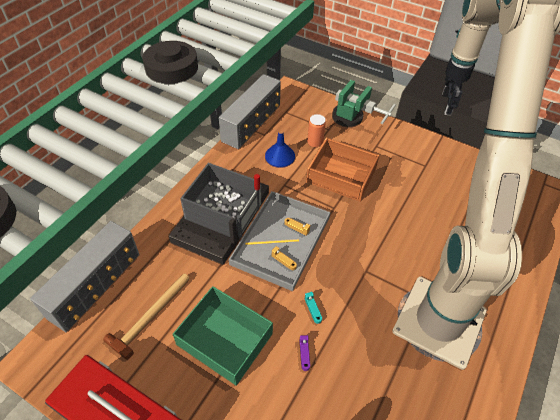

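The top view shows the brass jaws at (266,240) and (313,229) in the tray, and the look-alikes on the table: teal (231,296) and purple (184,311). The green tote is at (155,234), the wooden box at (421,238) and the red post at (305,171). In the side view the jaws are at (297,226) and (284,258), and the post at (257,187). I choose the two brass ones in the tray.

```bash
cat > h.py <<'E'
import cv2,numpy as np
from cell import ctrl
def ray(c,uv):
    d=np.linalg.inv(c["mtx"])@np.array([uv[0],uv[1],1.]);d=c["R"].T@d
    return -c["R"].T@c["t"], d/np.linalg.norm(d)
def onz(c,uv,z):
    o,d=ray(c,uv);return o+d*(z-o[2])/d[2]
def tri(c1,u1,c2,u2):
    o1,d1=ray(c1,u1);o2,d2=ray(c2,u2)
    s=np.linalg.lstsq(np.c_[d1,-d2],o2-o1,rcond=None)[0]
    a=o1+s[0]*d1;b=o2+s[1]*d2;return (a+b)/2,np.linalg.norm(a-b)
def blobs(im,lo,hi,amin=15):
    m=cv2.inRange(cv2.cvtColor(im,cv2.COLOR_RGB2HSV),lo,hi)
    cs,_=cv2.findContours(m,cv2.RETR_EXTERNAL,cv2.CHAIN_APPROX_NONE)
    return [c for c in cs if cv2.contourArea(c)>amin]
def cen(c):
    m=cv2.moments(c);return np.array([m["m10"],m["m01"]])/m["m00"]
E
python3 - <<'E'
from h import *
T={n:cv2.imread(f"pics/{n}0.png")[:,:,::-1].copy() for n in("top","side")}
for n in T:
    print(n)
    for nm,lo,hi in(("brass",(17,150,120),(30,255,255)),("red",(0,200,90),(5,255,255)),("green",(60,80,30),(85,255,255))):
        for c in blobs(T[n],lo,hi):
            x,y,w,h=cv2.boundingRect(c)
            if y>130 and y<320 and x>90 and x<460: print(nm,cv2.contourArea(c),cen(c).round(1),cv2.minAreaRect(c), cv2.approxPolyDP(c,3,True)[:,0].tolist() if nm=="green" else "")
a=cv2.resize(T["top"][155:275,215:355],None,fx=3,fy=3,interpolation=2)
b=cv2.resize(T["side"][165:290,225:340],None,fx=3,fy=3,interpolation=2)
o=np.zeros((380,770,3),np.uint8);o[:360,:420]=a;o[:375,420:765]=b
cv2.imwrite("pics/crop0.png",o[:,:,::-1])
E
```

```text
top
brass 196.0 [265.1 240.1] ((265.0843505859375, 239.93765258789062), (7.664256572723389, 30.70647430419922), 8.530765533447266) 
brass 203.0 [312.5 229.2] ((312.5, 229.0), (30.0, 7.0), 90.0) 
brass 93.5 [280.5 215.2] ((280.64190673828125, 215.39865112304688), (58.588809967041016, 2.4411983489990234), 54.462318420410156) 
red 25.0 [305.3 170. ] ((305.5, 170.0), (6.0, 5.0), 90.0) 
green 3429.5 [157.5 234.7] ((156.5260009765625, 234.37606811523438), (55.11883544921875, 74.89334869384766), 2.385944128036499) [[185, 199], [182, 198], [182, 209], [181, 202], [134, 200], [129, 263], [155, 263], [160, 272], [181, 271]]
side
brass 192.0 [283.7 259. ] ((283.2855529785156, 258.7474365234375), (28.514667510986328, 9.521682739257812), 40.91438674926758) 
brass 29.0 [269.7 241.7] ((271.50665283203125, 241.599609375), (1.6629749536514282, 53.0821647644043), 86.18592071533203) 
brass 172.0 [296.4 225.6] ((295.97259521484375, 225.23971557617188), (24.929765701293945, 10.767786026000977), 20.556045532226562) 
red 46.0 [256.3 180.5] ((256.5, 181.0), (14.0, 5.0), 90.0) 
green 5366.5 [223.5 334.2] ((222.80361938476562, 332.406494140625), (81.70034790039062, 71.94261169433594), 34.215702056884766) [[212, 287], [173, 334], [178, 345], [236, 384], [271, 334], [272, 323]]
green 16.5 [454.1 238.9] ((453.75006103515625, 238.75003051757812), (7.77817440032959, 4.242640495300293), 45.0) [[452, 235], [455, 243], [457, 239]]
```

View pics/crop0.png

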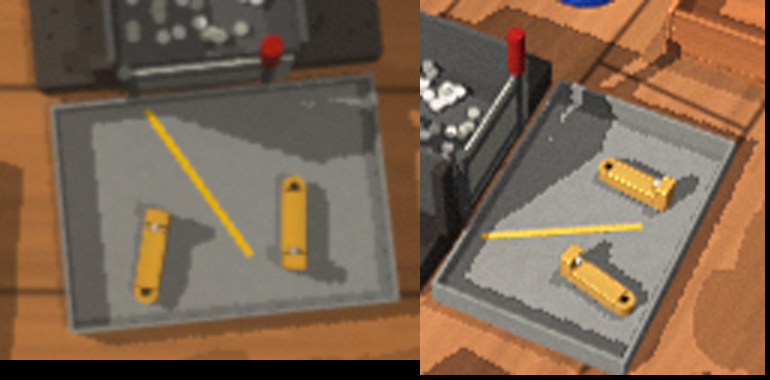

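The left jaw has its nose on the far side (crop 157,215) and its eye near the robot (145,293). The right jaw has its eye on the far side (293,186) and its nose near (294,262). The red post is at crop (272,45), the gate is shut, and both brass jaws match the description.

```bash
python3 - <<'E'
from h import *
t=ctrl.calibration("top");s=ctrl.calibration("side")
P=lambda n,a,b:print(n,*[x.round(1) if hasattr(x,'round') else x for x in tri(t,a,s,b)])
tc=lambda x,y:(215+x/3-.3,155+y/3-.3); sc=lambda x,y:(225+(x-420)/3-.3,165+y/3-.3)
P("L hole",tc(145,293),sc(624,298));P("R hole",tc(293,186),sc(608,166))
P("L cen",(265.1,240.1),(283.7,259));P("R cen",(312.5,229.2),(296.4,225.6))
P("post top",tc(272,43),sc(516,32))
P("line far",tc(148,112),sc(484,237));P("line near",tc(251,256),sc(641,226))
for c in [(52,104),(373,77),(398,299),(71,329)]: print("tray rim",onz(t,tc(*c),30).round(1))
for c in [(148,112),(251,256)]: print("line",onz(t,tc(*c),4).round(1))
im=cv2.imread("pics/top0.png")[:,:,::-1].copy()
for b in blobs(im,(17,150,120),(30,255,255)):
    p=np.array([onz(t,q,24)[:2] for q in b[:,0].astype(float)]);r=cv2.minAreaRect(p.astype(np.float32));print("brass",np.round(r[0],1),np.round(r[1],1),round(r[2],1))
h=cv2.cvtColor(im,cv2.COLOR_RGB2HSV)
print(h[196:200,120:192:8].tolist()[0])
for n,c in(("top",t),("side",s)):
    im=cv2.imread(f"pics/{n}0.png")[:,:,::-1].copy()
    for b in blobs(im,(55,40,15),(90,255,255),1500):
        x,y,w,hh=cv2.boundingRect(b)
        if 100<x<300 and y>150: 
            hull=cv2.convexHull(b);q=cv2.approxPolyDP(hull,5,True)[:,0];print(n,q.tolist(),[onz(c,k.astype(float),70).round(0)[:2].tolist() for k in q])
E
```

```text
L hole [434.6  66.4  21.9] 4.0
R hole [533.  -69.5  19.1] 2.3
L cen [468.3  61.6  15.5] 4.2
R cen [499.  -70.   12.6] 3.3
post top [630.3 -42.5 198.7] 0.3
line far [6.033e+02 6.650e+01 1.000e-01] 1.2
line near [469.  -31.    2.3] 3.7
tray rim [605.6 153.   30. ]
tray rim [ 632.5 -143.2   30. ]
tray rim [ 429.  -164.5   30. ]
tray rim [400.2 131.6  30. ]
line [602.2  66.    4. ]
line [467.3 -31.7   4. ]
brass [466.9  60.2] [21. 84.] 82.1
brass [497.8 -70. ] [19.3 82.6] 90.0
brass [535.   18.3] [162.4   6.8] 35.9
[[13, 167, 113], [63, 90, 113], [44, 87, 105], [25, 106, 101], [18, 135, 128], [16, 145, 137], [15, 153, 138], [14, 162, 142], [14, 166, 157]]
top [[123, 196], [186, 200], [188, 249], [181, 272], [117, 269]] [[580.0, 436.0], [571.0, 269.0], [441.0, 259.0], [382.0, 276.0], [388.0, 443.0]]
side [[212, 287], [272, 323], [236, 384], [173, 335]] [[576.0, 276.0], [379.0, 281.0], [371.0, 462.0], [579.0, 442.0]]
```

Call:
{"name": "carry_out", "arguments": {
  "deltas": [0,0,10,0,0,-0.03,-1,0,0,10,0,0,-0.05,-1,0,0,3.02,0,0,-0.05,-1,0,0,0,0.016,-0.043,0,-1,0,0,0,0.016,-0.043,0,-1,0,0,0,0.016,-0.043,0,-1,0,0,0,0.016,-0.043,0,-1,0,0,0,0.016,-0.043,0,-1,0,0,0,0.016,-0.043,0,-1,0,0,0,0.016,-0.043,0,-1]
}}

```text
clock: 1.35
eef_pos: [366.4, -295.6, 330.9]
tool_rot: [-3.141, 0.0, 0.0]
force: [0.8, 0.5, -0.5]
width: 85.2
gripper_force: 0.0
```

Call:
{"name": "carry_out", "arguments": {
  "deltas": [0,0,0,0.016,-0.043,0,-1,0,0,0,0.016,-0.043,0,-1,0,0,0,0.016,-0.043,0,-1,0,0,0,0.016,-0.043,0,-1,0,0,0,0.016,-0.043,0,-1,0,0,0,0.016,-0.043,0,-1,0,0,0,0.016,-0.043,0,-1,0,0,0,0,0,0,-1,0,0,0,0,0,0,-1]
}}

```text
clock: 2.48
eef_pos: [477.7, 3.1, 330.7]
tool_rot: [3.141, 0.001, -0.0]
force: [-0.2, 0.2, -0.0]
width: 85.6
gripper_force: 0.0
```

```bash
python3 - <<'E'
from h import *
s=ctrl.read_state();print(s["clock"],s["eef_pos"].round(1),s["tool_rot"].round(4),s["qpos"].round(2))
c=ctrl.calibration("wrist");im=ctrl.get_image("wrist");cv2.imwrite("pics/w0.png",im[:,:,::-1])
np.savez("w0.npz",**c);print(c,-c["R"].T@c["t"])
E
```

```text
2.475 [477.7   3.1 330.7] [ 3.1408e+00  1.1000e-03 -2.0000e-04] [ 0.03  0.24 -0.12  1.78  0.03  1.12 -1.68]
{'mtx': array([[325.1922621 ,   0.        , 276.36593483],
       [  0.        , 325.1922621 , 208.97401999],
       [  0.        ,   0.        ,   1.        ]]), 'R': array([[ 2.42387047e-04, -9.99999113e-01,  1.31004396e-03],
       [-9.44355677e-01,  2.02008119e-04,  3.28926002e-01],
       [-3.28925975e-01, -1.31687485e-03, -9.44354790e-01]]), 't': array([  1.67407614, 365.71902542, 660.47778402])} [562.61673103   2.46996303 503.42866874]
```

View pics/w0.png

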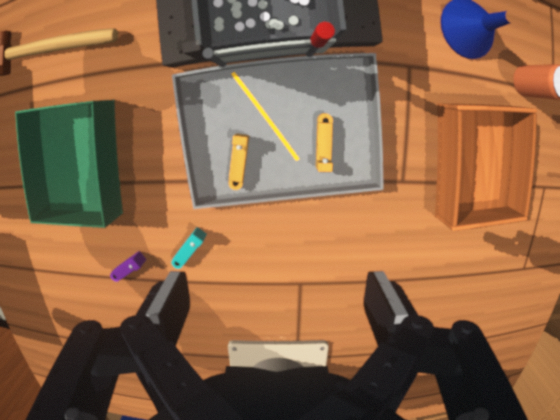

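The wrist view shows the jaws at (238,162) and (325,143), and the post from base (315,47) to top (327,32). The tote rim has corners at about (18,112), (113,101), (120,224) and (30,220).

```bash
cat >> h.py <<'E'
def fish(c,uv):
    K=c["mtx"];x=(uv[0]-K[0,2])/K[0,0];y=(uv[1]-K[1,2])/K[1,1];r=np.hypot(x,y)
    d=np.array([x/r*np.sin(r),y/r*np.sin(r),np.cos(r)]);return -c["R"].T@c["t"],c["R"].T@d
def fz(c,uv,z):
    o,d=fish(c,uv);return o+d*(z-o[2])/d[2]
def tri2(a,b):
    s=np.linalg.lstsq(np.c_[a[1],-b[1]],b[0]-a[0],rcond=None)[0]
    p=a[0]+s[0]*a[1];q=b[0]+s[1]*b[1];return ((p+q)/2).round(1),np.linalg.norm(p-q).round(1)
E
python3 - <<'E'
from h import *
w=dict(np.load("w0.npz"));t=ctrl.calibration("top");s=ctrl.calibration("side")
im=cv2.imread("pics/w0.png")[:,:,::-1].copy()
for b in blobs(im,(17,140,110),(30,255,255),60):
    c=cen(b);p=np.array([fz(w,q,24)[:2] for q in b[:,0].astype(float)]);r=cv2.minAreaRect(p.astype(np.float32));print("brass",c.round(1),np.round(r[0],1),np.round(r[1],1),round(r[2],1))
print("Lhole",tri2(fish(w,(236,183.5)),ray(s,(292.7,264))),"Rhole",tri2(fish(w,(325,121)),ray(s,(287.4,220))))
print("Lcen",tri2(fish(w,(238.3,162)),ray(s,(283.7,259))),"Rcen",tri2(fish(w,(325,144)),ray(s,(296.4,225.6))))
for b in blobs(im,(0,190,80),(6,255,255),30):
    print("red",cen(b),cv2.minAreaRect(b))
for q in[(18,112),(113,101),(120,224),(30,220)]: print("tote",fz(w,q,70).round(0))
print(tri2(fish(w,(113,101)),ray(s,(212,287))),tri2(fish(w,(120,226)),ray(s,(272,323))),tri2(fish(w,(30,222)),ray(s,(236,384))),tri2(fish(w,(18,112)),ray(s,(173,335))))
for q in[(175,74),(376,54),(383,189),(194,208)]: print("tray",fz(w,q,30).round(1))
print("posttop",tri2(fish(w,(327,27)),ray(s,(256.8,175.5))))
E
```

```text
brass [237.9 160.9] [470.4  59.9] [21.9 82.8] 82.7
brass [324.1 142.6] [499.7 -69.9] [86.5 23. ] 1.7
brass [264.2 114.6] [539.6  18.2] [160.4   5.6] 36.0
Lhole (array([436.5,  64.8,  19.1]), np.float64(2.1)) Rhole (array([533.1, -69.7,  19.5]), np.float64(2.1))
Lcen (array([469.6,  60.9,  14.3]), np.float64(2.6)) Rcen (array([498.5, -70.5,  13.7]), np.float64(4.9))
red [323.25741891  31.37129055] ((321.8529357910156, 31.411773681640625), (16.734956741333008, 22.79834747314453), 75.96376037597656)
tote [582. 430.  70.]
tote [574. 234.  70.]
tote [387. 246.  70.]
tote [391. 442.  70.]
(array([582.9, 258.3,  32.4]), np.float64(16.6)) (array([379.2, 265.4,  43.4]), np.float64(15.7)) (array([377.6, 458.6,  53.4]), np.float64(6.2)) (array([582.6, 439.6,  60.2]), np.float64(0.9))
tray [606.9 150.2  30. ]
tray [ 637.2 -143.6   30. ]
tray [ 430.8 -165.3   30. ]
tray [399.4 131.4  30. ]
posttop (array([633.6, -45.7, 193.7]), np.float64(2.4))
```

Call:
{"name": "carry_out", "arguments": {
  "deltas": [0,0,0,-0.0045,-0.029,0,-1,0,0,0,-0.0045,-0.0285,0,-1,0,0,7.6,0,0,0.04,-1,0,0,0,0,0,0.05,-1,0,0,0,0,0,0.05,-1,0,0,0,0,0,0.05,-1,0,0,0,0,0,0.05,-1,0,0,0,0,0,0.04,-1,0,0,0,0,0,0.025,-1,0,0,0,0,0,0.012,-1,0,0,0,0,0,0.005,-1,0,0,0,0,0,0,-1]
}}

```text
clock: 4.03
eef_pos: [469.7, 61.0, 9.6]
tool_rot: [-3.141, -0.001, -0.133]
force: [0.5, -0.1, -0.4]
width: 85.7
gripper_force: 0.0
```

Call:
{"name": "carry_out", "arguments": {
  "deltas": [0,0,0,0,0,0,1,0,0,0,0,0,0,1,0,0,0,0,0,0,1,0,0,0,0,0,0,1,0,0,0,0,0,0,1,0,0,0,0,0,0,1,0,0,0,0,0,0,1]
}}

```text
clock: 4.9
eef_pos: [469.2, 61.3, 9.1]
tool_rot: [3.142, 0.0, -0.133]
force: [0.1, 0.4, -0.2]
width: 0.4
gripper_force: 0.0
```

```bash
python3 - <<'E'
from h import *
a=ctrl.get_image("top");b=ctrl.get_image("side");c=ctrl.get_image("wrist")
o=np.zeros((420,780,3),np.uint8)
o[:360,:420]=cv2.resize(a[155:275,215:355],None,fx=3,fy=3);o[:375,420:765]=cv2.resize(b[165:290,225:340],None,fx=3,fy=3)
cv2.imwrite("pics/c1.png",o[:,:,::-1]);cv2.imwrite("pics/w1.png",c[:,:,::-1])
E
```

```text
(no output)
```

View pics/c1.png

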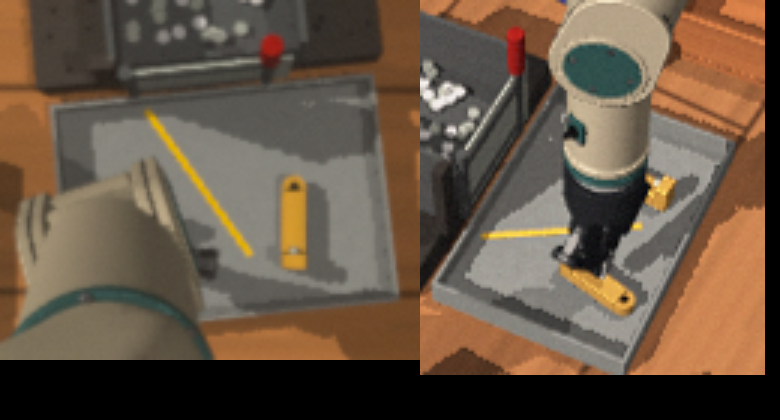

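View pics/w1.png

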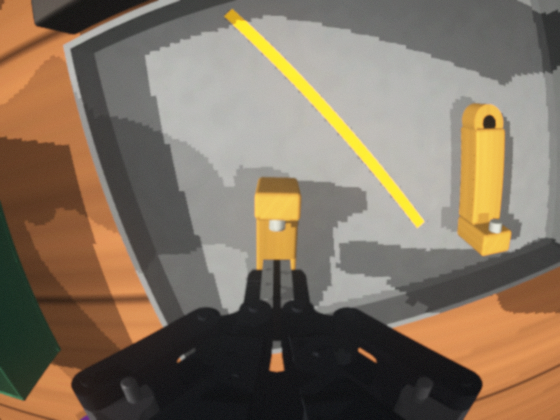

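The fingers shut above the bar and the jaw has not moved (eye still at side crop 624,298). The fingertips are at wrist (277,268). I'll check which depth along the tool that pixel corresponds to.

```bash
python3 - <<'E'
from h import *
s=ctrl.read_state();c=ctrl.calibration("wrist");p=s["eef_pos"];print(p,s["force"].round(2))
S=ctrl.calibration("side")
for k in (-10,0,10,15,20,25,30,40):
    X=p+[0,0,k];v=c["R"]@X+c["t"];th=np.arctan2(np.hypot(v[0],v[1]),v[2]);a=np.arctan2(v[1],v[0])
    q=S["mtx"]@(S["R"]@X+S["t"]);q=q[:2]/q[2]
    print(k,(c["mtx"][0,0]*th*np.array([np.cos(a),np.sin(a)])+c["mtx"][:2,2]).round(0),"sidecrop",(420+3*(q[0]-225),3*(q[1]-165)))
E
```

```text
[469.22535206  61.25648128   9.102753  ] [-0.28 -0.07 -0.48]
-10 [275. 242.] sidecrop (np.float64(597.0525207227782), np.float64(290.4150062861489))
0 [275. 249.] sidecrop (np.float64(597.3513402249716), np.float64(285.08449620144245))
10 [275. 256.] sidecrop (np.float64(597.6534116230587), np.float64(279.6959769716519))
15 [275. 261.] sidecrop (np.float64(597.8056834167587), np.float64(276.979667206133))
20 [275. 265.] sidecrop (np.float64(597.958788290473), np.float64(274.2484964915009))
25 [275. 270.] sidecrop (np.float64(598.1127330996337), np.float64(271.50234253669794))
30 [275. 275.] sidecrop (np.float64(598.267524775099), np.float64(268.74108170519526))
40 [275. 285.] sidecrop (np.float64(598.5796768317548), np.float64(263.1727380269804))
```

The tips sit about 20 mm behind the reported TCP, so I'll open, go 19 mm lower and close again.

Call:
{"name": "carry_out", "arguments": {
  "deltas": [0,0,0,0,0,0,-1,0,0,0,0,0,0,-1,0,0,0,0,0,0,-1,0,0,0,0,0,0,-1,0,0,0,0,0,0,-1,0,0,0,0,0,0.01,-1,0,0,0,0,0,0.009,-1,0,0,0,0,0,0,-1]
}}

```text
clock: 6.05
eef_pos: [468.4, 61.1, -10.9]
tool_rot: [3.141, 0.002, -0.132]
force: [-1.0, 0.5, 0.3]
width: 85.3
gripper_force: 0.0
```

Call:
{"name": "carry_out", "arguments": {
  "deltas": [0,0,0,0,0,0,1,0,0,0,0,0,0,1,0,0,0,0,0,0,1,0,0,0,0,0,0,1,0,0,0,0,0,0,1,0,0,0,0,0,0,1]
}}

```text
clock: 6.8
eef_pos: [469.5, 61.3, -9.3]
tool_rot: [-3.141, -0.001, -0.133]
force: [-0.9, -0.8, 5.4]
width: 19.1
gripper_force: 58.6
```

Call:
{"name": "carry_out", "arguments": {
  "deltas": [0,0,0,0,0,0,0,0,0,0,0,0,0,0,0,0,0,0,0,0,0,0,0,0,0,0,0,0,0,0,0,0,0,0.006,0,0,0,0,0,0,0,0]
}}

```text
clock: 7.55
eef_pos: [468.9, 61.2, -16.2]
tool_rot: [-3.141, 0.001, -0.132]
force: [0.7, -0.3, -0.5]
width: 42.5
gripper_force: 0.0
```

Call:
{"name": "carry_out", "arguments": {
  "deltas": [0,0,0,0,0,0,1,0,0,0,0,0,0,1,0,0,0,0,0,0,1,0,0,0,0,0,0,1,0,0,0,0,0,0,1]
}}

```text
clock: 8.18
eef_pos: [469.3, 61.2, -15.5]
tool_rot: [3.142, -0.0, -0.133]
force: [-0.3, -0.0, 5.5]
width: 20.2
gripper_force: 59.4
```

Call:
{"name": "carry_out", "arguments": {
  "deltas": [0,0,0,0,0,-0.01,1,0,0,0,0,0,-0.03,1,0,0,0,0,0,-0.04,1,0,0,0,0,0,-0.04,1,0,0,0,0,0,-0.04,1,0,0,0,0,0,-0.03,1,0,0,0,0,0,0,1,0,0,0,0,0,0,1]
}}

```text
clock: 9.18
eef_pos: [468.3, 60.9, 173.5]
tool_rot: [3.141, 0.001, -0.133]
force: [-0.6, 0.1, -2.5]
width: 20.2
gripper_force: 59.0
```

```bash
python3 - <<'E'
from h import *
b=ctrl.get_image("side");c=ctrl.get_image("wrist");S=ctrl.calibration("side")
X=ctrl.read_state()["eef_pos"];q=S["mtx"]@(S["R"]@X+S["t"]);q=(q[:2]/q[2]).astype(int);print(q)
o=np.zeros((420,800,3),np.uint8);k=cv2.resize(b[max(0,q[1]-50):q[1]+40,q[0]-50:q[0]+50],None,fx=4,fy=4);o[:k.shape[0],:400]=k;o[:,400:]=c[:,80:480]
cv2.imwrite("pics/c2.png",o[:,:,::-1])
E
```

```text
[286 228]
```

View pics/c2.png

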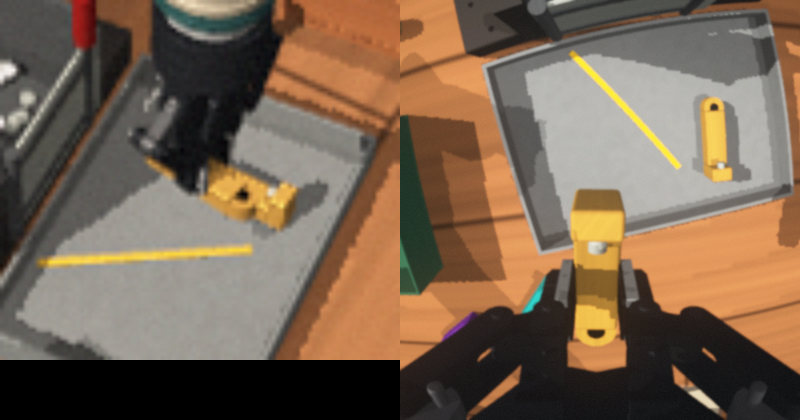

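Jaw A is held level with the pads well down its sides. Now I carry it to the tote.

Call:
{"name": "carry_out", "arguments": {
  "deltas": [0,0,-7.6,0,0,0,1,0,0,0,0.001,-0.03,0,1,0,0,0,0.002,-0.05,0,1,0,0,0,0.002,-0.05,0,1,0,0,0,0.002,-0.05,0,1,0,0,0,0.002,-0.05,0,1,0,0,0,0.002,-0.05,0,1,0,0,0,0.001,-0.03,0,1,0,0,0,0,-0.014,0,1,0,0,0,0,0,0,1,0,0,0,0,0,0,1]
}}

```text
clock: 10.65
eef_pos: [481.6, 382.9, 173.6]
tool_rot: [3.139, 0.001, -0.002]
force: [0.5, -0.3, -2.7]
width: 19.8
gripper_force: 59.1
```

```bash
python3 - <<'E'
from h import *
s=ctrl.read_state();print(s["eef_pos"],s["qpos"].round(2))
a=ctrl.get_image("top");c=ctrl.get_image("wrist")
o=np.zeros((420,800,3),np.uint8);k=cv2.resize(a[180:285,100:200],None,fx=4,fy=4);o[:420,:400]=k;o[:,400:]=c[:,80:480]
cv2.imwrite("pics/c3.png",o[:,:,::-1])
E
```

```text
[481.59583748 382.86592732 173.57711852] [-0.54  0.62 -0.3   1.64  0.22  0.91 -2.49]
```

View pics/c3.png

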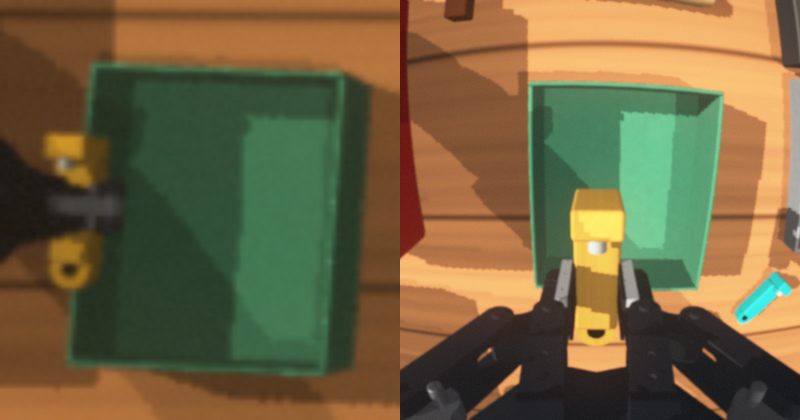

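```bash
python3 - <<'E'
from h import *
c=ctrl.calibration("wrist");w=dict(np.load("w0.npz"));t=ctrl.calibration("top")
for q in[(209,84),(402,93),(377,290),(217,287)]: print(fz(c,q,70).round(0))
for q in[(123,196),(186,198.5),(181,272),(117,271)]: print("top",onz(t,q,70).round(0))
print(tri2(fish(w,(18,112)),fish(c,(209,84))),tri2(fish(w,(30,220)),fish(c,(217,287))))
E
```

```text
[582. 439.  70.]
[578. 272.  70.]
[380. 277.  70.]
[387. 443.  70.]
top [580. 436.  70.]
top [575. 269.  70.]
top [382. 276.  70.]
top [383. 443.  70.]
(array([582.5, 441.1,  58.4]), np.float64(0.4)) (array([389.9, 441.6,  71.9]), np.float64(3.5))
```

Call:
{"name": "carry_out", "arguments": {
  "deltas": [0,0,0,0,0,0.03,1,0,0,0,0,0,0.05,1,0,0,0,0,0,0.05,1,0,0,0,0,0,0.03,1,0,0,0,0,0,0.015,1,0,0,0,0,0,0.0095,1,0,0,0,0,0,0,1]
}}

```text
clock: 11.62
eef_pos: [481.6, 385.3, -10.0]
tool_rot: [-3.141, -0.001, -0.0]
force: [0.4, 0.5, -0.5]
width: 19.9
gripper_force: 59.1
```

Call:
{"name": "carry_out", "arguments": {
  "deltas": [0,0,0,0,0,0,0,0,0,0,0,0,0,0,0,0,0,0,0,0,0,0,0,0,0,0,0,0,0,0,0,0,0,-0.04,0,0,0,0,0,0,-0.05,0,0,0,0,0,0,-0.05,0,0,0,0,0,0,-0.05,0,0,0,0,0,0,0,0]
}}

```text
clock: 12.75
eef_pos: [483.5, 387.5, 184.3]
tool_rot: [-3.136, -0.007, -0.0]
force: [-0.3, 0.9, -0.6]
width: 42.5
gripper_force: 0.0
```

Call:
{"name": "carry_out", "arguments": {
  "deltas": [0,0,0,0,0.03,0,-1,0,0,0,0.002,0.05,0,-1,0,0,0,0.002,0.05,0,-1,0,0,0,0.002,0.05,0,-1,0,0,0,0.002,0.05,0,-1,0,0,0,0.002,0.05,0,-1,0,0,0,0.002,0.05,0,-1,0,0,0,0.002,0.05,0,-1,0,0,0,0.002,0.05,0,-1,0,0,0,0.001,0.025,0,-1,0,0,-1,0,0,0,-1,0,0,0,0,0,0,-1]
}}

```text
clock: 14.25
eef_pos: [497.9, -68.3, 179.2]
tool_rot: [-3.14, 0.001, 0.019]
force: [0.2, -0.5, 0.0]
width: 84.9
gripper_force: 0.0
```

```bash
python3 - <<'E'
from h import *
s=ctrl.read_state();print(s["eef_pos"],s["tool_rot"])
a=ctrl.get_image("top")
for n,lo,hi in(("brass",(17,130,80),(30,255,255)),):
    for b in blobs(a,lo,hi):
        x,y=cen(b)
        if 110<x<200 and 180<y<290: print(cen(b),cv2.contourArea(b),onz(ctrl.calibration("top"),cen(b),24))
c=ctrl.calibration("wrist");im=ctrl.get_image("wrist")
for b in blobs(im,(17,140,110),(30,255,255),100):
    p=np.array([fz(c,q,24)[:2] for q in b[:,0].astype(float)]);r=cv2.minAreaRect(p.astype(np.float32));print("brass",cen(b).round(1),np.round(r[0],1),np.round(r[1],1),round(r[2],1))
E
```

```text
[497.85709521 -68.30275117 179.16557059] [-3.14044261e+00  8.48095364e-04  1.90243750e-02]
[148.1300813  234.19647696] 246.0 [480.56107883 382.30208023  24.        ]
brass [277.6 179.7] [499.7 -69.8] [89.6 21.5] 0.6
brass [196.2 140.3] [540.8  14.2] [158.4   5.9] 36.1
```

Call:
{"name": "carry_out", "arguments": {
  "deltas": [0,0,0,0.001,0.001,0.03,-1,0,0,0,0,0,0.05,-1,0,0,0,0,0,0.05,-1,0,0,0,0,0,0.04,-1,0,0,0,0,0,0.015,-1,0,0,0,0,0,0.009,-1,0,0,0,0,0,0,-1]
}}

```text
clock: 15.22
eef_pos: [499.8, -70.4, -13.9]
tool_rot: [3.142, -0.001, 0.018]
force: [0.5, 1.2, 0.3]
width: 85.8
gripper_force: 0.0
```

Call:
{"name": "carry_out", "arguments": {
  "deltas": [0,0,0,0,0,0,1,0,0,0,0,0,0,1,0,0,0,0,0,0,1,0,0,0,0,0,0,1,0,0,0,0,0,0,1,0,0,0,0,0,0,1,0,0,0,0,0,0,1]
}}

```text
clock: 16.1
eef_pos: [499.6, -70.7, -13.7]
tool_rot: [3.141, -0.001, 0.017]
force: [-0.4, 0.3, 6.1]
width: 19.8
gripper_force: 58.9
```

Call:
{"name": "carry_out", "arguments": {
  "deltas": [0,0,0,0,0,-0.01,1,0,0,0,0,0,-0.03,1,0,0,0,0,0,-0.05,1,0,0,0,0,0,-0.05,1,0,0,0,0,0,-0.05,1,0,0,1,0,0,0,1,0,0,0,0,0,0,1]
}}

```text
clock: 16.98
eef_pos: [498.2, -71.0, 175.2]
tool_rot: [3.141, 0.001, -0.0]
force: [0.2, 0.2, -1.7]
width: 20.1
gripper_force: 59.2
```

Call:
{"name": "carry_out", "arguments": {
  "deltas": [0,0,0,-0.001,-0.03,0,1,0,0,0,-0.002,-0.05,0,1,0,0,0,-0.003,-0.05,0,1,0,0,0,-0.003,-0.05,0,1,0,0,0,-0.003,-0.05,0,1,0,0,0,-0.003,-0.05,0,1,0,0,0,-0.003,-0.05,0,1,0,0,0,-0.002,-0.04,0,1,0,0,0,0,-0.022,0,1,0,0,0,0,0,0,1,0,0,0,0,0,0,1]
}}

```text
clock: 18.35
eef_pos: [479.5, 318.6, 174.8]
tool_rot: [3.139, 0.001, -0.002]
force: [-0.4, -0.8, -2.1]
width: 20.1
gripper_force: 59.3
```

Call:
{"name": "carry_out", "arguments": {
  "deltas": [0,0,0,0,-0.003,0.03,1,0,0,0,0,0,0.05,1,0,0,0,0,0,0.05,1,0,0,0,0,0,0.03,1,0,0,0,0,0,0.015,1,0,0,0,0,0,0.01,1,0,0,0,0,0,0,1]
}}

```text
clock: 19.23
eef_pos: [479.7, 324.0, -9.1]
tool_rot: [3.142, -0.0, -0.001]
force: [0.3, -0.2, -1.7]
width: 19.8
gripper_force: 59.2
```

Call:
{"name": "carry_out", "arguments": {
  "deltas": [0,0,0,0,0,0,0,0,0,0,0,0,0,0,0,0,0,0,0,0,0,0,0,0,0,0,0,0,0,0,0,0,0,-0.04,0,0,0,0,0,0,-0.05,0,0,0,0,0,0,-0.05,0,0,0,0,0,0,-0.05,0,0,0,0,0,0,-0.05,0,0,0,0,0,0,0,-1]
}}

```text
clock: 20.48
eef_pos: [481.2, 325.0, 235.0]
tool_rot: [-3.138, -0.007, -0.001]
force: [0.3, 0.1, -0.5]
width: 59.0
gripper_force: 0.0
```

Call:
{"name": "carry_out", "arguments": {
  "deltas": [0,0,0,0.002,0.03,-0.01,-1,0,0,0,0.01,0.05,-0.01,-1,0,0,0,0.012,0.05,0,-1,0,0,0,0.012,0.05,0,-1,0,0,0,0.012,0.05,0,-1,0,0,0,0.012,0.05,0,-1,0,0,0,0.01,0.05,0,-1,0,0,0,0.008,0.04,0,-1,0,0,0,0,0,0,-1,0,0,0,0,0,0,-1]
}}

```text
clock: 21.72
eef_pos: [556.2, -45.2, 249.8]
tool_rot: [-3.141, 0.002, 0.0]
force: [-1.0, 0.4, 0.3]
width: 85.7
gripper_force: 0.0
```

```bash
python3 - <<'E'
from h import *
s=ctrl.read_state();print(s["eef_pos"],s["tool_rot"])
t=ctrl.calibration("top");c=ctrl.calibration("wrist");im=ctrl.get_image("wrist");a=ctrl.get_image("top");S=ctrl.calibration("side");d=ctrl.get_image("side")
for b in blobs(a,(17,130,80),(30,255,255)):
    x,y=cen(b)
    if 110<x<350 and 180<y<290: print(cen(b),cv2.contourArea(b),onz(t,cen(b),24))
for b in blobs(im,(0,170,60),(6,255,255),60): 
    x,y,w,h=cv2.boundingRect(b);print("redW",cen(b),(x,y,w,h),cv2.contourArea(b))
for b in blobs(d,(0,190,80),(6,255,255),20): print("redS",cen(b),cv2.boundingRect(b))
print(-c["R"].T@c["t"]);np.savez("w2.npz",**c)
o=np.zeros((420,800,3),np.uint8);o[:,:560]=im;o[:315,560:]=cv2.resize(a[180:285,100:180],None,fx=3,fy=3);cv2.imwrite("pics/c4.png",o[:,:,::-1])
E
```

```text
[556.1698545  -45.17656473 249.84778218] [-3.14095860e+00  2.18508454e-03  1.16560743e-04]
[170.02597403 234.62481962] 231.0 [479.75413143 321.96905049  24.        ]
[148.12885154 234.16946779] 238.0 [480.63521816 382.30855799  24.        ]
[280.586727   215.25188537] 110.5 [535.04253876  18.16283549  24.        ]
redW [271.00038008 114.3736222 ] (259, 102, 25, 25) 438.5
redS [101.11385376 395.44990272] (45, 355, 135, 65)
redS [256.17528736 181.07471264] (254, 174, 6, 16)
[641.23319689 -46.01138988 422.42955837]
```

View pics/c4.png

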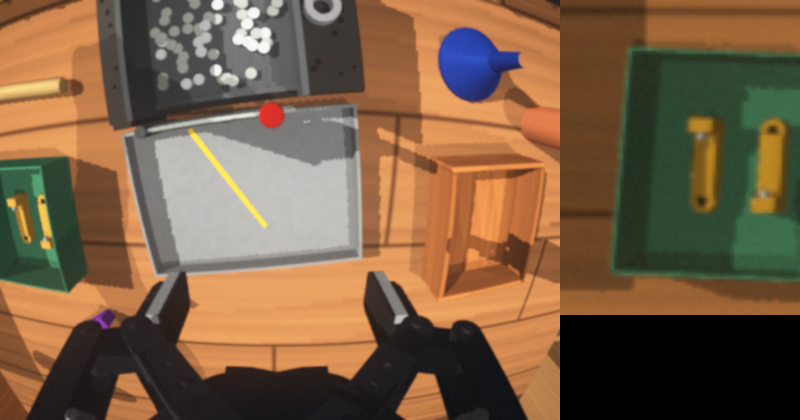

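Both jaws lie flat in the tote and the gate is still shut. The post top is at wrist (271,114), and the hinge is near (141,131). Now I measure the post, the hinge and the 60° point.

```bash
python3 - <<'E'
from h import *
c=dict(np.load("w2.npz"));w=dict(np.load("w0.npz"));S=ctrl.calibration("side");t=ctrl.calibration("top")
print("post@200 wrist",fz(c,(271.5,114.5),200).round(1))
print("tri w2/side top", tri2(fish(c,(271.5,114.5)),ray(S,(256.7,175.2))),"w2/top",tri2(fish(c,(271.5,114.5)),ray(t,(305.3,169))))
R=[fz(c,q,30)[:2] for q in[(126,138),(357,106),(360,258),(157,273)]];print(np.round(R,1))
R2=np.array([[606.9,150.2],[637.2,-143.6],[430.8,-165.3],[399.4,131.4]]);R1=np.array([[605.6,153],[632.5,-143.2],[429,-164.5],[400.2,131.6]])
for Q in(np.array(R),R2,R1):
    m=Q.mean(0);d=(Q[0]-Q[1]+Q[3]-Q[2]);yaw=np.arctan2(-d[0],d[1]);e=(Q[0]-Q[3]+Q[1]-Q[2]);y2=np.arctan2(e[1],e[0])
    ya=(yaw+y2)/2;rot=np.array([[np.cos(ya),-np.sin(ya)],[np.sin(ya),np.cos(ya)]])
    P=lambda x,y:(m+rot@[x+107,y]).round(1)
    print(m.round(1),np.degrees([yaw,y2]).round(2),"shut",P(0,-50),"hinge",P(0,70),"60",P(-103.9,10))
L=[fz(c,q,4) for q in[(191,132),(265,226)]];print("line",np.round(L,1),np.degrees(np.arctan2(L[1][1]-L[0][1],L[1][0]-L[0][0])))
E
```

```text
post@200 wrist [631.1 -42.7 200. ]
tri w2/side top (array([630.9, -42.8, 198.9]), np.float64(0.3)) w2/top (array([630.9, -42.6, 195.6]), np.float64(0.1))
[[ 601.3  148.6]
 [ 636.1 -143.6]
 [ 431.8 -162.6]
 [ 404.6  128.7]]
[518.5  -7.2] [6.07 5.54] shut [630.  -46.1] hinge [617.8  73.3] 60 [520.5   3.1]
[518.6  -6.8] [5.97 5.59] shut [630.1 -45.8] hinge [618.   73.6] 60 [520.7   3.4]
[516.8  -5.8] [5.37 5.96] shut [628.2 -45. ] hinge [616.4  74.4] 60 [518.9   4.5]
line [[601.7  65.8   4. ]
 [469.9 -30.3   4. ]] -143.91333133352137
```

Call:
{"name": "carry_out", "arguments": {
  "deltas": [0,0,0,0.035,-0.0025,0,-1,0,0,0,0.0395,0,0,-1,0,0,-10,0,0,0,-1,0,0,-10,0,0,0,-1,0,0,-10,0,0,0,-1,0,0,-10,0,0,0,-1,0,0,-10,0,0,0,-1,0,0,0,0,0,0,-1,0,0,0,0,0,0,-1]
}}

```text
clock: 23.0
eef_pos: [631.6, -42.6, 250.6]
tool_rot: [-3.141, 0.0, 0.871]
force: [1.0, 0.6, 0.1]
width: 85.2
gripper_force: 0.0
```

Call:
{"name": "carry_out", "arguments": {
  "deltas": [0,0,0,0,0,0.03,-1,0,0,0,0,0,0.03,-1,0,0,0,0,0,0.03,-1,0,0,0,0,0,0.015,-1,0,0,0,0,0,0,-1,0,0,0,0,0,0,-1]
}}

```text
clock: 23.75
eef_pos: [632.7, -42.9, 146.9]
tool_rot: [3.14, -0.001, 0.872]
force: [-0.2, 0.2, 0.7]
width: 85.5
gripper_force: 0.0
```

Call:
{"name": "carry_out", "arguments": {
  "deltas": [0,0,0,0,0,0.004,-1,0,0,0,0,0,0,1,0,0,0,0,0,0,1,0,0,0,0,0,0,1,0,0,0,0,0,0,1,0,0,0,0,0,0,1,0,0,0,0,0,0,1,0,0,0,0,0,0,1]
}}

```text
clock: 24.75
eef_pos: [630.4, -42.0, 142.0]
tool_rot: [-3.139, 0.001, 0.873]
force: [-4.0, 1.6, 5.3]
width: 16.3
gripper_force: 58.7
```

```bash
python3 - <<'E'
from h import *
s=ctrl.read_state();p=s["eef_pos"][:2];y=s["tool_rot"][2];print(p,y,s["force"])
tx=np.array([np.cos(y),np.sin(y)]);ty=np.array([np.sin(y),-np.cos(y)])
H=np.array([618.3,76.3]);r0=np.array([12.5,-119.3]);last=r0
for a in list(range(6,61,6)):
    t=-np.radians(a);r=np.array([[np.cos(t),-np.sin(t)],[np.sin(t),np.cos(t)]])@r0
    d=r-last;last=r;print(a,(H+r).round(1),"dx %.4f dy %.4f"%(d@tx/1000,d@ty/1000))
E
```

```text
[630.44243013 -41.98967533] 0.8732270026781377 [-4.02280341  1.63668758  5.28499094]
6 [618.3 -43.7] dx -0.0086 dy -0.0092
12 [605.7 -43. ] dx -0.0075 dy -0.0100
18 [593.3 -41. ] dx -0.0065 dy -0.0108
24 [581.2 -37.8] dx -0.0053 dy -0.0114
30 [569.5 -33.3] dx -0.0041 dy -0.0119
36 [558.3 -27.6] dx -0.0028 dy -0.0122
42 [547.8 -20.7] dx -0.0015 dy -0.0125
48 [538.  -12.8] dx -0.0002 dy -0.0126
54 [529.1  -3.9] dx 0.0011 dy -0.0125
60 [521.2   5.8] dx 0.0024 dy -0.0123
```

Call:
{"name": "carry_out", "arguments": {
  "deltas": [0,0,0,-0.0086,-0.0092,0,1,0,0,0,-0.0075,-0.01,0,1,0,0,0,-0.0065,-0.0108,0,1,0,0,0,-0.0053,-0.0114,0,1,0,0,0,-0.0041,-0.0119,0,1,0,0,0,0,0,0,1,0,0,0,0,0,0,1]
}}

```text
clock: 25.62
eef_pos: [570.8, -38.0, 141.9]
tool_rot: [3.137, 0.003, 0.87]
force: [1.1, -7.0, 2.0]
width: 16.4
gripper_force: 59.9
```

Call:
{"name": "carry_out", "arguments": {
  "deltas": [0,0,0,-0.0028,-0.0122,0,1,0,0,0,-0.0015,-0.0125,0,1,0,0,0,-0.0002,-0.0126,0,1,0,0,0,0.0011,-0.0125,0,1,0,0,0,0.0024,-0.0123,0,1,0,0,0,0,0,0,1,0,0,0,0,0,0,1]
}}

```text
clock: 26.5
eef_pos: [518.9, -3.4, 141.8]
tool_rot: [3.139, 0.013, 0.866]
force: [-6.6, -14.8, 12.3]
width: 16.2
gripper_force: 61.1
```

```bash
python3 - <<'E'
from h import *
s=ctrl.read_state();print(s["eef_pos"],s["force"],s["width"])
c=ctrl.calibration("wrist");im=ctrl.get_image("wrist");a=ctrl.get_image("top");np.savez("w5.npz",**c)
d=ctrl.get_image("side")
cv2.imwrite("pics/w5.png",im[:,:,::-1]);cv2.imwrite("pics/t5.png",a[:,:,::-1]);cv2.imwrite("pics/s5.png",d[:,:,::-1])
o=np.zeros((420,800,3),np.uint8);k=cv2.resize(d[150:290,225:325],None,fx=3,fy=3);o[:,:300]=k;o[:,300:]=im[:,:500];cv2.imwrite("pics/c5.png",o[:,:,::-1])
E
```

```text
[518.86962614  -3.40712043 141.84149182] [ -6.62078743 -14.79004451  12.25312683] 16.21586334858069
```

View pics/c5.png

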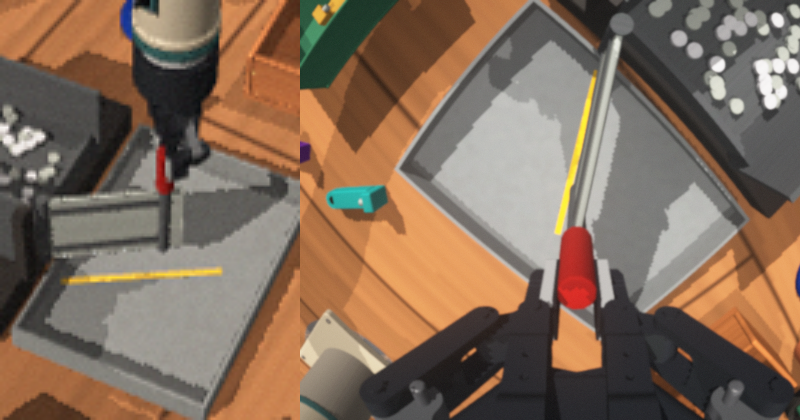

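The gate stands nearly over the yellow line. The post is at wrist (277,290), with its base at (277,232). The plate runs to the hinge knob at (322,23), and the line runs from (258,233) to (294,75). I'll compute the angle.

```bash
python3 - <<'E'
from h import *
c=dict(np.load("w5.npz"));im=cv2.imread("pics/w5.png")[:,:,::-1].copy()
ang=lambda p,q:np.degrees(np.arctan2((q-p)[1],(q-p)[0])).round(2)
L=[b for b in blobs(im,(20,150,120),(32,255,255),40) if 230<cen(b)[0]<310]
for b in L:
    p=np.array([fz(c,q,4)[:2] for q in b[:,0].astype(float)],np.float32);v=cv2.fitLine(p,cv2.DIST_HUBER,0,.01,.01).ravel();print("line",cv2.contourArea(b),v.round(3),np.degrees(np.arctan2(v[1],v[0])).round(2),p.min(0),p.max(0))
h,n=fz(c,(314,45),143),fz(c,(277,225),143);print("plate",h.round(1),n.round(1),ang(h,n))
# plate edges: print brightness profile across rows
g=cv2.cvtColor(im,cv2.COLOR_RGB2GRAY)
for r in(70,110,150,190,215): print(r,g[r,262:325].tolist())
print("knob",fz(c,(322,23),145).round(1))
for z in(150,200): print("post z",z)
for b in blobs(im,(0,170,60),(6,255,255),60):
    x,y,w,hh=cv2.boundingRect(b);
    if hh>20: print((x,y,w,hh),"base",fz(c,(x+w/2-1,y+3),147).round(1),"top",fz(c,(x+w/2,y+hh-12),200).round(1))
E
```

```text
line 686.5 [  0.803   0.596 541.614  22.133] 36.56 [470.28412  -31.482706] [604.9204   69.33684]
plate [607.5  70.4 143. ] [529.2   7.4 143. ] -141.16
70 [156, 157, 155, 157, 154, 154, 155, 156, 152, 156, 154, 154, 153, 155, 153, 155, 154, 153, 153, 154, 148, 136, 120, 117, 114, 102, 92, 90, 91, 92, 91, 99, 111, 116, 109, 100, 99, 111, 126, 127, 108, 94, 97, 111, 130, 156, 182, 200, 203, 202, 195, 185, 157, 118, 93, 87, 83, 77, 72, 66, 65, 63, 63]
110 [159, 158, 160, 159, 158, 160, 158, 157, 159, 157, 157, 157, 159, 156, 158, 159, 157, 157, 156, 158, 164, 184, 211, 221, 224, 222, 214, 177, 130, 123, 130, 125, 110, 99, 105, 118, 140, 165, 192, 202, 204, 203, 194, 181, 151, 140, 160, 180, 187, 186, 187, 185, 183, 171, 150, 130, 126, 123, 121, 124, 122, 122, 121]
150 [182, 169, 163, 159, 160, 161, 159, 158, 162, 162, 162, 177, 198, 207, 212, 216, 223, 223, 213, 170, 124, 126, 134, 127, 110, 104, 109, 124, 149, 174, 195, 204, 202, 198, 189, 169, 144, 154, 176, 191, 193, 193, 193, 193, 191, 191, 193, 191, 191, 192, 188, 177, 155, 133, 127, 125, 125, 124, 124, 125, 123, 121, 124]
190 [197, 200, 216, 225, 226, 225, 220, 190, 135, 109, 105, 106, 110, 125, 135, 128, 109, 105, 115, 134, 160, 182, 195, 200, 200, 194, 180, 153, 147, 170, 190, 196, 195, 195, 197, 194, 194, 195, 196, 194, 196, 190, 177, 158, 140, 129, 129, 127, 129, 127, 128, 126, 127, 126, 124, 124, 124, 126, 124, 126, 128, 126, 123]
215 [224, 225, 225, 211, 189, 160, 123, 106, 101, 105, 99, 95, 104, 115, 136, 162, 186, 197, 198, 195, 187, 170, 143, 149, 178, 194, 194, 196, 195, 194, 193, 196, 194, 196, 193, 185, 171, 148, 134, 132, 130, 128, 125, 128, 126, 130, 126, 127, 128, 127, 125, 126, 127, 124, 129, 127, 127, 126, 127, 129, 128, 127, 128]
knob [618.1  76.9 145. ]
post z 150
post z 200
(258, 228, 38, 81) base [527.5   6.3 147. ] top [5.23e+02 5.00e-01 2.00e+02]
```

```bash
cat > plate.py <<'E'
from h import *
def gate(c,im,show=True):
    H=cv2.cvtColor(im,cv2.COLOR_RGB2HSV);P=[];g=cv2.cvtColor(im,cv2.COLOR_RGB2GRAY).astype(float)
    for r in range(65,216,5):
        x0=int(314-(r-45)*37/180);seg=g[r,x0-9:x0+9];k=np.clip(seg-150,0,None)
        if k.sum(): P.append(fz(c,(x0-9+(k*np.arange(18)).sum()/k.sum(),r),143)[:2])
    v=cv2.fitLine(np.array(P,np.float32),cv2.DIST_HUBER,0,.01,.01).ravel();a=np.degrees(np.arctan2(v[1],v[0]))%180
    b=max([b for b in blobs(im,(20,150,120),(32,255,255),40) if 200<cen(b)[0]<340],key=cv2.contourArea)
    p=np.array([fz(c,q,4)[:2] for q in b[:,0].astype(float)],np.float32);l=cv2.fitLine(p,cv2.DIST_HUBER,0,.01,.01).ravel();e=np.degrees(np.arctan2(l[1],l[0]))%180
    n=np.array([-l[1],l[0]]);o=[(np.array([x,v[3]+(x-v[2])*v[1]/v[0]])-l[2:])@n for x in(618,524)]
    print("plate %.2f line %.2f -> gate %.2f ; offset from line at hinge, post:"%(a,e,60-(a-e)),np.round(o,1))
E
python3 -c "
from plate import *
gate(dict(np.load('w5.npz')),cv2.imread('pics/w5.png')[:,:,::-1].copy())"
```

```text
plate 39.31 line 36.56 -> gate 57.25 ; offset from line at hinge, post: [-0.4 -6.2]
```

Call:
{"name": "carry_out", "arguments": {
  "deltas": [0,0,0,-0.002,-0.003,0,1,0,0,0,-0.0025,-0.0035,0,1,0,0,0,0,0,0,1,0,0,0,0,0,0,1,0,0,0,0,0,0,1]
}}

```text
clock: 27.28
eef_pos: [515.2, 1.3, 141.8]
tool_rot: [3.137, 0.003, 0.868]
force: [2.8, -8.8, 1.8]
width: 16.6
gripper_force: 59.8
```

```bash
python3 -c "
from plate import *
s=ctrl.read_state();print(s['eef_pos'],s['force'],s['width'])
for i in range(2):
    c=ctrl.calibration('wrist');im=ctrl.get_image('wrist');gate(c,im)
"
```

```text
[515.2454528    1.26612616 141.80397549] [ 2.80118516 -8.81093591  1.77382629] 16.551509188632277
plate 43.28 line 36.28 -> gate 53.00 ; offset from line at hinge, post: [11.9 -3.8]
plate 42.56 line 36.27 -> gate 53.70 ; offset from line at hinge, post: [10.8 -3.2]
```

```bash
python3 -c "
from plate import *
c=ctrl.calibration('wrist');im=ctrl.get_image('wrist');cv2.imwrite('pics/w6.png',im[:,:,::-1]);np.savez('w6.npz',**c)
g=cv2.cvtColor(im,cv2.COLOR_RGB2GRAY)
for r in(60,90,130,170,210): print(r,' '.join(map(str,g[r,256:330])))
for b in blobs(im,(0,170,60),(6,255,255),60): print(cv2.boundingRect(b))
"
```

```text
60 157 156 157 157 157 156 157 156 154 155 154 156 154 155 155 155 158 154 155 153 146 131 112 98 95 93 92 91 90 88 84 87 91 88 90 90 88 89 90 87 86 87 84 75 71 70 67 71 80 89 94 94 102 121 135 141 136 111 95 95 104 120 142 170 208 229 233 233 229 219 189 137 79 46
90 160 158 161 159 161 160 157 158 158 159 158 161 161 160 160 159 156 157 159 158 158 158 159 159 159 157 156 156 153 156 155 154 156 156 158 153 158 157 166 184 202 203 189 145 116 122 134 144 139 119 102 97 104 123 141 162 186 203 207 203 200 186 164 134 119 118 119 119 121 120 117 118 112 105
130 194 195 194 192 182 169 159 161 159 163 160 162 162 160 160 159 161 160 162 160 163 162 160 162 167 179 190 192 201 218 225 221 203 155 118 129 144 148 137 114 103 105 113 134 154 176 196 205 206 201 192 176 157 165 183 191 190 191 190 189 188 189 188 187 189 186 182 175 162 144 129 123 121 123
170 194 192 193 194 194 194 193 191 180 167 162 160 161 161 165 176 187 192 202 219 225 219 190 141 122 136 148 150 129 109 102 107 126 147 167 188 202 202 201 194 181 161 161 177 190 192 194 194 194 195 196 195 193 192 192 188 176 156 135 125 126 127 126 126 125 127 124 129 126 127 126 126 126 126
210 194 194 195 194 194 193 195 193 195 208 219 212 165 114 103 104 105 102 98 95 102 116 138 157 181 195 200 196 192 182 163 160 178 192 195 194 194 195 196 196 194 195 195 192 181 160 138 130 130 131 127 128 130 129 129 127 126 126 127 126 127 127 128 127 127 127 125 128 127 127 128 127 127 125
(257, 227, 39, 81)
```

```bash
python3 -c "
from plate import *
def f(n,Q):
    c=dict(np.load(n+'.npz'));p=np.array([fz(c,q,143)[:2] for q in Q],np.float32);v=cv2.fitLine(p,2,0,.01,.01).ravel();print(n,np.degrees(np.arctan2(v[1],v[0]))%180,'y at x=618',v[3]+(618-v[2])*v[1]/v[0],'resid',((p-v[2:])@[-v[1],v[0]]).round(2))
f('w5',[(309.5,70),(302,110),(294,150),(285.5,190),(279.5,215)])
f('w6',[(314,90),(303.5,130),(293.2,170),(282,210)])
# yellow edge right in w6, left and right
im=cv2.imread('pics/w6.png')[:,:,::-1].copy();c=dict(np.load('w6.npz'))
for n in('w5','w6'):
    c=dict(np.load(n+'.npz'));im=cv2.imread('pics/'+n+'.png')[:,:,::-1].copy()
    for b in blobs(im,(0,170,60),(6,255,255),60): 
        x,y,w,h=cv2.boundingRect(b);print(n,fz(c,(x+w/2-.5,y+5),147).round(1))
    for q in((322,23),): print(fz(c,q,145).round(1))
"
```

```text
w5 38.83772 y at x=618 78.19676 resid [ 0.23 -0.12 -0.25 -0.15  0.28]
w6 35.86313 y at x=618 78.04224 resid [ 0.05  0.01 -0.16  0.1 ]
w5 [526.9   5.1 147. ]
[618.1  76.9 145. ]
w6 [523.4  10.4 147. ]
[614.7  81.8 145. ]
```

The plate is at 35.9° against 36.0–36.3° for the line, so the gate is at about 60.2°. I'll check that it holds steady.

Call:
{"name": "carry_out", "arguments": {
  "deltas": [0,0,0,0,0,0,1,0,0,0,0,0,0,1,0,0,0,0,0,0,1,0,0,0,0,0,0,1,0,0,0,0,0,0,1,0,0,0,0,0,0,1,0,0,0,0,0,0,1,0,0,0,0,0,0,1]
}}

```text
clock: 28.42
eef_pos: [515.3, 1.3, 141.8]
tool_rot: [3.137, 0.003, 0.868]
force: [1.7, -9.0, 1.5]
width: 16.3
gripper_force: 59.8
```

```bash
python3 -c "
from h import *
a=ctrl.get_image('wrist');g=cv2.cvtColor(a,cv2.COLOR_RGB2GRAY).astype(int);p=cv2.cvtColor(cv2.imread('pics/w6.png'),cv2.COLOR_BGR2GRAY).astype(int)
print(abs(g-p).mean(),g[130,296:312],p[130,296:312])
t=ctrl.get_image('top')
for b in blobs(t,(17,130,80),(30,255,255)):
    x,y=cen(b)
    if 110<x<200 and 180<y<290: print(cen(b))
"
```

```text
1.3884863945578232 [102 102 116 134 155 176 195 205 205 202 195 175 157 165 183 190] [103 105 113 134 154 176 196 205 206 201 192 176 157 165 183 191]
[170.16804408 234.80509642]
[148.23876593 234.32059021]
```

It is steady and both jaws are in the tote, so I'm handing in.

```bash
python3 -c "
from cell import ctrl
print(ctrl.finish_job())"
```

```text
the job is handed in; nothing more can be done
None
```

Job handed in at about 28 s: both brass jaws went into the green tote while the gate was shut, and the gripper is holding the gate by its red post at about 60° (measured 60.1–60.4°) over the yellow line.

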